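Advance the measuring slide by one turn of its handwheel

ROBOT

A 6-joint arm with a two-finger parallel gripper is mounted at the origin on the work surface. World frame = base frame: x ahead of the robot, y to its left, z up, the work surface at z = 0. Lengths are in m, angles in rad, forces in N, time in s.
With the tool pointing down it reaches from about 0.425 to 0.95 m from the base axis. Payload 14.7 kg.
Tool frame: the origin (TCP) lies at the very end of the fingers, on their centre line; the grasp point (between the pads) lies env.grip_depth behind it (env.grip_depth is the distance from the TCP to the grasp point, in m); y points along the fingers, x is the direction in which the jaws open and shut, and the axes are right-handed (so a half turn about y gives the same grasp; the last joint's range is limited). The gripper opens to 85 mm and grips with 20 to 120 N. Pads are 22 mm wide; open, the fingers measure 114 mm over their backs; the gripper's body (76 mm by 85 mm) begins 54 mm behind the grasp point. The pads swing forward as they close: fully open they stand 13 mm farther back than shut.
Start: joints at [-1.182, 0.48, 1.596, -0, 1.065, -0.047], TCP at [0.274, -0.589, 0.231] pointing down, gripper open.
Joint ranges: [-2.75, 2.75], [-0.82, 2.05], [0.23, 2.67], [-1.56, 4.7], [0.09, 2.69], [-2.92, 2.92]. Speed limits (rad/s): [1.89, 1.89, 2.39, 3.01, 3.01, 3.01].

INTERFACE

Orientations are given as a 3x3 rotation matrix whose columns are the frame's x, y, z axes.
In Python, from workcell import env gives the robot as it stands.
- The arm moves only by the tool move_arm, never from a script. Its argument "increments" is a list of rows, each a list of 7 numbers: the turn, a rotation vector about the tool's x, y, z in rad, then the shift along the tool's x, y, z in m, then the closure, from -1 (fully open) to 1 (shut), so that 0 is half open. A call has 1 to 8 rows; each row is the pose to reach, as a shift and turn from the pose commanded when the call began, along the tool's axes at that moment; what a row does not reach only later rows make up. A row lasts 1/8 s, in which the tool goes at most 62.5 mm and 10.7 degrees, less where a joint would pass 70% of its speed; a pose out of reach is approached as far as the arm can. A call with a gripper value outside its range is refused whole. The fingers move at their own pace and stop on an object; the grip force is fixed at half the most. Time passes only in rows, so rows that repeat a pose let the fingers close. It gives the time, the measured TCP pose, the force and the opening at its end, in the units of the state.
- env.get_obs(): the state, without advancing time (a new reading comes with each control period).
- env.read_camera(name): name is "scene" or "top" or "wrist"; returns a dict with "pixels" (400x640x3 uint8, red, green, blue), "K" (3x3 intrinsics, pixels), "world_from_camera" (4x4, takes a point from camera to world coordinates). Camera axes: x right, y up, looking along -z (the intrinsics and any distortion apply to the point x, -y, -z); pixel columns grow to the right and rows downward; lengths in m; the calibration is good to about 2 mm. A picture is of the moment at which its call begins. There is no depth.
- env.sign_off(): hands the job in, once; it reports no verdict.
The state is a dict: "clock": time; "q": joint angles; "dq": joint speeds; "joint_torque": joint torques, N m; "ee_pos": TCP position; "tool_rot": TCP orientation; "contact_force": force on the tool from outside, world axes, zero at the start; "moment": the same for the moment, N m; "grip_width": finger opening in m.
Only numpy, scipy, OpenCV 4.12 (cv2) and the standard library are available. Lean on these libraries where they do the work, as an engineer would, in place of code of your own. Each camera call takes 0.05 s, during which the arm holds its last target.

TASK

Step the specimen on by one field: with closed fingertips or the outside of a finger, push the small handwheel round by its upright handle, clockwise seen from above, through exactly one full turn, so that the handle ends in line with the fixed brass pointer, where it began. Push gently and do not pinch the handle; drive the slide only by the wheel, leave the specimen lying on its pad and do not disturb the loose things on the desk; finish clear of everything.

Things in the scene. Friction and masses are not known exactly. Their poses are not given: they have to be found in the camera images.
- slide_base: Manual measuring slide fixed to the desk: aluminium plate 400 x 130 x 16 mm with a white gearbox block (84 x 84 mm, top 66 mm above the desk) at one end and rails at the other. Origin: on the desk, on the vertical axis of the handwheel. Its x axis runs along the rails, away from the wheel; the plate reaches from x = -75 to +325 mm, the rails, end block and carriage stand up to 61 mm high beyond x = 65 mm.
- wheel_axis (a point): Point on the handwheel's vertical axis, on top of the hub, 107 mm above the desk. The steel wheel has a rim of 65 mm radius (to the middle of its 12 mm thick bar, top of the rim 103 mm above the desk) and three spokes; nothing stands above the hub but the handle. This frame is fixed: its x axis points at the pointer.
- pointer_tip (a point): Top of the fixed pointer, a brass arm 12 mm wide under the wheel whose upturned end (7 x 5 mm) stands out beyond the rim, 96.5 mm from the wheel's axis and 85 mm above the desk. At the start the handle stands in line with it (same direction from the axis).
- handle_mid (a point): Middle height of the handle, 131 mm above the desk: the one upright black plastic handle on the wheel's rim at the end of a spoke, 23 mm in diameter, 55 mm tall (from 106 to 161 mm above the desk), 65 mm from the wheel's axis. Its sleeve spins freely about its own upright axis. The point travels with the wheel.
- handle: The handle's spinning sleeve itself; origin at the centre of its lower end, 106 mm above the desk; z up.
- wheel (a joint): Turn of the handwheel in rad: 0 at the start, growing clockwise seen from above, 6.283 after one full turn. There is no stop or click at one turn; the wheel turns against a steady drag of about 0.2 N m (some 3 N at the handle) and stays where it is left.
- carriage: Black carriage on the rails, 90 x 116 x 24 mm with a round aluminium pad (72 mm across) on it; origin at the centre of its underside, x as the slide's. The wheel's screw moves it 10 mm away from the wheel for one clockwise turn. Not to be touched.
- pad (a point): Centre of the top of the carriage's round pad, 61 mm above the desk.
- specimen: Loose plain steel disc, 40 mm across and 12 mm thick, lying on the carriage's pad, which it rides with. Origin: centre of its underside. Not to be touched.
- chuck_block: Loose black vacuum block, 90 x 70 x 24 mm with a brass stub on one side, on the desk beside the slide. Origin: centre of its underside. Leave alone.
- jar: Loose small clear jar with a white lid, 42 mm across, 55 mm tall, on the desk beside the slide. Origin: centre of its underside. Leave alone.
- mouse: Loose black computer mouse, about 100 x 55 x 33 mm, on the desk beside the slide. Origin: centre of its underside. Leave alone.

How it is judged:
By the outcome, as a careful person would: the job done as asked, in the order asked, and still so for the second after the job is handed in, with the robot touching nothing.
It also fails if it takes over 58 s, if anything falls off the work surface, if the arm or the gripper's body presses on something with over 40 N, if the wrist force passes 120 N, or if a joint passes its speed limit or range.

## Working session

There is one attempt and no reset: what is moved stays moved. The work goes in short steps, Python scripts to look and compute and a tool call to move; the robot and the scene stay as the last step left them, time stands still between calls to the robot, and variables do not carry over. Pictures are saved under pics/ and viewed, and the job is handed in when it is done.

Besides the shell and the picture viewer there is one more tool, called after "Request:" by a JSON object that holds its "fn" and its "kwargs". move_arm: Moves the arm, as the interface text tells. Its arguments: {"type":"object","properties":{"increments":{"type":"array","items":{"type":"array","items":{"type":"number"}}}},"required":["increments"]}

```bash
ls; mkdir -p pics; python3 - <<'E'
from workcell import env
import cv2
o=env.get_obs(); print(o); print(env.grip_depth)
for n in ["scene","top","wrist"]:
    r=env.read_camera(n); cv2.imwrite(f"pics/{n}0.png",r["pixels"][:,:,::-1]); print(n,r["K"].tolist(),r["world_from_camera"].round(4).tolist(),[k for k in r])
E
```

```text
pics
{'clock': 0.0, 'q': array([-1.18157666e+00,  4.80829633e-01,  1.59687940e+00, -1.92351514e-05,
        1.06512302e+00, -4.65662029e-02]), 'dq': array([-0.000282  , -0.00045212, -0.00093974,  0.00121803,  0.000772  ,
        0.00107724]), 'joint_torque': array([-4.44251869e-03, -9.50648189e+01, -4.30192602e+01, -1.95282410e-04,
        1.18307551e-02,  1.47761705e-05]), 'ee_pos': array([ 0.27425138, -0.58884009,  0.23067177]), 'tool_rot': array([[ 4.22131108e-01, -4.85879222e-04,  9.06534661e-01],
       [-9.06533945e-01,  1.14031196e-03,  4.22131386e-01],
       [-1.23883719e-03, -9.99999232e-01,  4.08951456e-05]]), 'contact_force': array([0.13061329, 0.0795137 , 0.24058092]), 'moment': array([-0.06104563,  0.00356752,  0.02826573]), 'grip_width': 0.08516339439994117}
0.0187
scene [[388.72529339560117, 0.0, 321.91285592068573], [0.0, 388.72529339560117, 199.1370761963692], [0.0, 0.0, 1.0]] [[0.3341, -0.7478, 0.5738, 0.9861], [0.9424, 0.2769, -0.1878, -0.0753], [-0.0185, 0.6034, 0.7972, 0.7186], [0.0, 0.0, 0.0, 1.0]] ['pixels', 'K', 'world_from_camera']
top [[497.9849722904146, 0.0, 320.7274434795247], [0.0, 497.9849722904146, 203.41173185047165], [0.0, 0.0, 1.0]] [[0.0285, 0.9978, -0.0603, 0.4966], [-0.9992, 0.0302, 0.0277, 0.0809], [0.0295, 0.0595, 0.9978, 1.1793], [0.0, 0.0, 0.0, 1.0]] ['pixels', 'K', 'world_from_camera']
wrist [[291.37993148776326, 0.0, 323.1862935567038], [0.0, 291.37993148776326, 202.5183535058532], [0.0, 0.0, 1.0]] [[0.4221, 0.8699, 0.2552, 0.3399], [-0.9065, 0.4056, 0.117, -0.5588], [-0.0017, -0.2807, 0.9598, 0.3733], [0.0, 0.0, 0.0, 1.0]] ['pixels', 'K', 'world_from_camera']
```

View pics/top0.png

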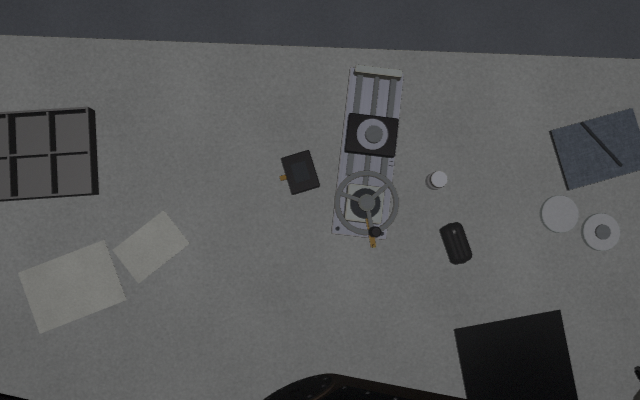

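View pics/scene0.png

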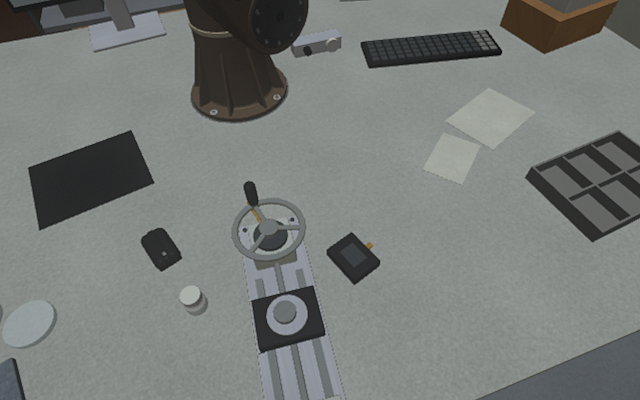

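View pics/wrist0.png

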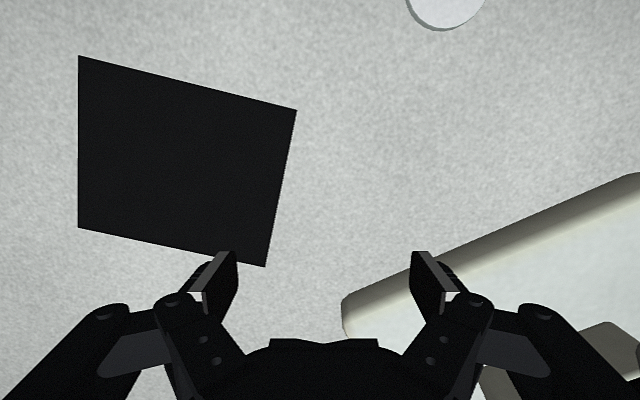

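The top view shows the wheel's hub near (366,202), the handle near (376,231), and the pointer near (373,243). The block is at (300,172), the jar at (437,179) and the mouse at (456,243). I'll enlarge the views next.

```bash
python3 - <<'E'
import cv2
a=cv2.imread("pics/top0.png"); c=a[155:265,320:420]; cv2.imwrite("pics/top0c.png",cv2.resize(c,None,fx=5.4,fy=5.4,interpolation=cv2.INTER_CUBIC))
a=cv2.imread("pics/scene0.png"); c=a[170:270,210:330]; cv2.imwrite("pics/scene0c.png",cv2.resize(c,None,fx=6,fy=6,interpolation=cv2.INTER_CUBIC))
E
```

```text
(no output)
```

View pics/top0c.png

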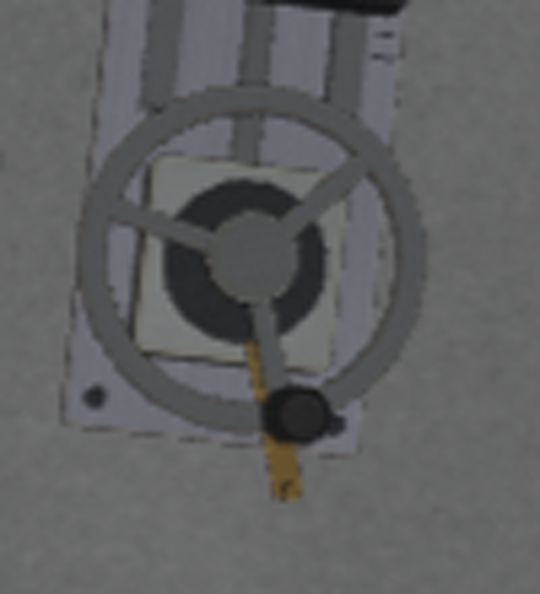

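View pics/scene0c.png

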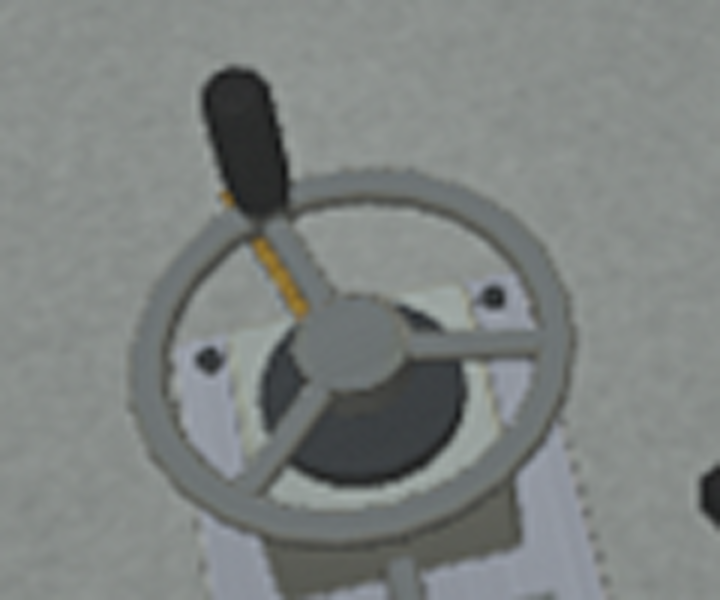

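```bash
cat > h.py <<'E'
import numpy as np, cv2
from workcell import env
np.set_printoptions(precision=4,suppress=True)
def ray(cam,uv,z):
    K=cam["K"];T=cam["world_from_camera"]
    p=np.linalg.inv(K)@[uv[0],uv[1],1]; d=T[:3,:3]@[p[0],-p[1],-p[2]]; o=T[:3,3]
    return o+d*(z-o[2])/d[2]
def proj(cam,P):
    T=cam["world_from_camera"]; c=T[:3,:3].T@(np.array(P)-T[:3,3]); p=cam["K"]@[c[0],-c[1],-c[2]]; return p[:2]/p[2]
def snap(n,name,box=None,f=1):
    r=env.read_camera(n); a=r["pixels"][:,:,::-1]
    if box: a=a[box[1]:box[3],box[0]:box[2]]
    cv2.imwrite(f"pics/{name}.png",cv2.resize(a,None,fx=f,fy=f,interpolation=cv2.INTER_CUBIC)); return r
E
python3 - <<'E'
from h import *
t=env.read_camera("top"); s=env.read_camera("scene")
for n,uv,z in [("hub",(366.7,202.4),.107),("rim",(366.75,202.8),.103),("htop",(376.2,231.7),.161),("ptr",(373.1,245.7),.085),("block",(300,172),.024),("jar",(438,178.5),.055),("mouse",(456,243),.03)]: print(n,ray(t,uv,z))
for n,uv,z in [("hub",(268.7,227),.107),("htop",(249.5,185.5),.161),("jar",(190,295),.055)]: print("S",n,ray(s,uv,z))
E
```

```text
hub [ 0.5667 -0.0483  0.107 ]
rim [ 0.5661 -0.049   0.103 ]
htop [ 0.5036 -0.0627  0.161 ]
ptr [ 0.4732 -0.0673  0.085 ]
block [0.6383 0.0992 0.024 ]
jar [ 0.6297 -0.2167  0.055 ]
mouse [ 0.4836 -0.2676  0.03  ]
S hub [ 0.573  -0.0469  0.107 ]
S htop [ 0.5081 -0.0594  0.161 ]
S jar [ 0.6311 -0.2167  0.055 ]
```

The scene and top views agree to about 6 mm: axis near (0.57, -0.048), handle in direction about 192° from it. I'll write a helper for the increments, then go to a closed-finger viewing pose beside the wheel.

```bash
cat >> h.py <<'E'
from scipy.spatial.transform import Rotation as R
def Rt(yaw): # tool x at angle yaw (deg), y down
    a=np.deg2rad(yaw); x=np.array([np.cos(a),np.sin(a),0]); y=np.array([0,0,-1.]); return np.c_[x,y,np.cross(x,y)]
def rows(p0,R0,targets,g=1):
    out=[]
    for p,yaw in targets:
        rv=R.from_matrix(R0.T@Rt(yaw)).as_rotvec(); d=R0.T@(np.array(p)-p0)
        out.append([round(float(v),4)+0.0 for v in rv]+[round(float(v),4)+0.0 for v in d]+[g])
    for r in out: print(r,",",sep="")
    return out
E
python3 - <<'E'
from h import *
o=env.get_obs(); p0=o["ee_pos"]; R0=o["tool_rot"]
x=R0[:,0]; y0=np.rad2deg(np.arctan2(x[1],x[0])); V=np.array([.56,-.17,.27])
rows(p0,R0,[(p0+(V-p0)*k/14,y0+(12-y0)*k/14) for k in range(1,15)])
print(Rt(12))
E
```

```text
[-0.0001, -0.096, -0.0006, -0.0185, -0.0028, 0.0311, 1],
[-0.0001, -0.1921, -0.0006, -0.037, -0.0056, 0.0623, 1],
[-0.0001, -0.2881, -0.0006, -0.0556, -0.0083, 0.0934, 1],
[-0.0001, -0.3841, -0.0006, -0.0741, -0.0111, 0.1245, 1],
[-0.0002, -0.4802, -0.0006, -0.0926, -0.0139, 0.1557, 1],
[-0.0002, -0.5762, -0.0006, -0.1111, -0.0167, 0.1868, 1],
[-0.0002, -0.6722, -0.0006, -0.1297, -0.0194, 0.2179, 1],
[-0.0003, -0.7683, -0.0005, -0.1482, -0.0222, 0.2491, 1],
[-0.0003, -0.8643, -0.0005, -0.1667, -0.025, 0.2802, 1],
[-0.0003, -0.9603, -0.0005, -0.1852, -0.0278, 0.3113, 1],
[-0.0003, -1.0563, -0.0005, -0.2038, -0.0305, 0.3425, 1],
[-0.0004, -1.1524, -0.0005, -0.2223, -0.0333, 0.3736, 1],
[-0.0004, -1.2484, -0.0005, -0.2408, -0.0361, 0.4047, 1],
[-0.0004, -1.3444, -0.0005, -0.2593, -0.0389, 0.4359, 1],
[[ 0.9781  0.     -0.2079]
 [ 0.2079  0.      0.9781]
 [ 0.     -1.      0.    ]]
```

Request:
{"fn": "move_arm", "kwargs": {"increments": [[0, -0.096, 0, -0.0185, -0.003, 0.031, 1], [0, -0.192, 0, -0.037, -0.006, 0.062, 1], [0, -0.288, 0, -0.0555, -0.008, 0.0935, 1], [0, -0.384, 0, -0.074, -0.011, 0.1245, 1], [0, -0.48, 0, -0.0925, -0.014, 0.1555, 1], [0, -0.576, 0, -0.111, -0.017, 0.187, 1], [0, -0.672, 0, -0.13, -0.019, 0.218, 1], [0, -0.768, 0, -0.148, -0.022, 0.249, 1]]}}

```text
clock: 1.25
ee_pos: [0.4381, -0.3488, 0.2533]
tool_rot: [[0.935, -0.0, 0.356], [-0.356, 0.0, 0.935], [-0.0, -1.0, 0.0]]
contact_force: [0.1, -0.2, -0.3]
grip_width: -0.0002
```

```bash
python3 - <<'E'
from h import *
o=env.get_obs(); p0=o["ee_pos"]; R0=o["tool_rot"]; print(o["q"],p0,R0)
V=np.array([.56,-.17,.27])
x=R0[:,0]; y0=np.rad2deg(np.arctan2(x[1],x[0])); print(y0)
rows(p0,R0,[(p0+(V-p0)*k/6,y0+(12-y0)*k/6) for k in range(1,7)])
E
```

```text
[-0.7265  0.332   1.7795  0.      1.0303 -0.3627] [ 0.4381 -0.3488  0.2533] [[ 0.9345 -0.0001  0.3559]
 [-0.3559  0.0001  0.9345]
 [-0.0001 -1.      0.0001]]
-20.848687093648724
[-0.0001, -0.0956, -0.0001, 0.0084, -0.0028, 0.0351, 1],
[-0.0001, -0.1911, -0.0001, 0.0167, -0.0056, 0.0702, 1],
[-0.0001, -0.2867, -0.0001, 0.0251, -0.0083, 0.1052, 1],
[-0.0001, -0.3822, -0.0001, 0.0335, -0.0111, 0.1403, 1],
[-0.0001, -0.4778, -0.0001, 0.0419, -0.0139, 0.1754, 1],
[-0.0001, -0.5733, -0.0001, 0.0502, -0.0167, 0.2105, 1],
```

Request:
{"fn": "move_arm", "kwargs": {"increments": [[0, -0.0956, 0, 0.0084, -0.003, 0.035, 1], [0, -0.191, 0, 0.0167, -0.0055, 0.07, 1], [0, -0.287, 0, 0.025, -0.0085, 0.105, 1], [0, -0.382, 0, 0.0335, -0.011, 0.14, 1], [0, -0.478, 0, 0.042, -0.014, 0.175, 1], [0, -0.5733, 0, 0.05, -0.0167, 0.2105, 1], [0, -0.5733, 0, 0.05, -0.0167, 0.2105, 1]]}}

```text
clock: 2.12
ee_pos: [0.561, -0.1696, 0.2701]
tool_rot: [[0.978, 0.001, -0.208], [0.208, 0.0, 0.978], [0.001, -1.0, 0.0]]
contact_force: [0.4, -0.3, -0.1]
grip_width: 0.0002
```

```bash
python3 - <<'E'
from h import *
import pickle
r=snap("wrist","w1"); pickle.dump(r,open("w1.pkl","wb"))
o=env.get_obs(); print(o["q"],o["ee_pos"],o["tool_rot"])
E
```

```text
[-0.3474  0.3529  1.7027 -0.0001  1.0861 -0.5549] [ 0.5601 -0.1706  0.2699] [[ 0.9785 -0.0001 -0.2061]
 [ 0.2061 -0.      0.9785]
 [-0.0001 -1.     -0.    ]]
```

View pics/w1.png

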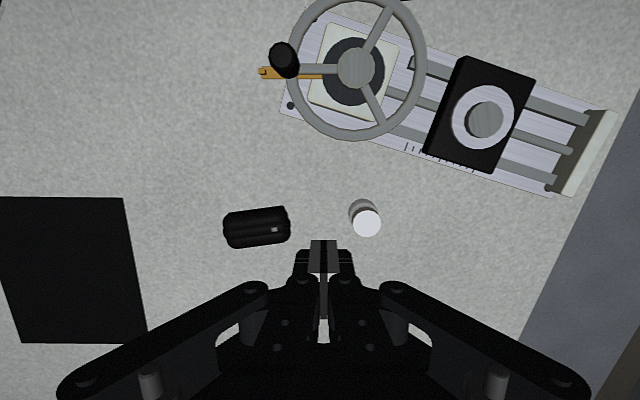

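The wrist view shows the wheel hub at (356,67), the handle top near (283,55) leaning outwards in perspective, the pointer tip at (263,72), and the closed fingertips at (324,240). I'll refine the axis position and check the finger profile.

```bash
python3 - <<'E'
from h import *
import pickle
w=pickle.load(open("w1.pkl","rb"))
a=cv2.cvtColor(w["pixels"],cv2.COLOR_RGB2BGR)
c=cv2.resize(a[0:150,240:440],None,fx=4,fy=4,interpolation=cv2.INTER_CUBIC);cv2.imwrite("pics/w1c.png",c)
c=a[225:400,220:430]; c=np.clip(c.astype(float)*3,0,255).astype(np.uint8)
cv2.imwrite("pics/w1f.png",cv2.resize(c,None,fx=3.4,fy=3.4,interpolation=cv2.INTER_CUBIC))
p=np.array([.5601,-.1706,.2699]); Rm=Rt(12)
for h in (0,.02,.04,.06,.08):
  for zz in (.011,):
    print(h,[proj(w,p+Rm@[x,-h,zz]).round(1).tolist() for x in (-.03,-.0145,0,.0145,.03)])
E
```

```text
0 [[262.9, 237.8], [292.2, 237.8], [319.6, 237.8], [347.0, 237.9], [376.3, 237.9]]
0.02 [[254.3, 255.0], [287.8, 255.0], [319.1, 255.0], [350.4, 255.0], [383.9, 255.0]]
0.04 [[242.9, 277.8], [281.9, 277.8], [318.5, 277.8], [355.0, 277.8], [394.0, 277.8]]
0.06 [[226.9, 309.7], [273.8, 309.7], [317.5, 309.7], [361.3, 309.7], [408.1, 309.7]]
0.08 [[203.1, 357.4], [261.5, 357.4], [316.2, 357.4], [370.8, 357.4], [429.2, 357.4]]
```

View pics/w1c.png

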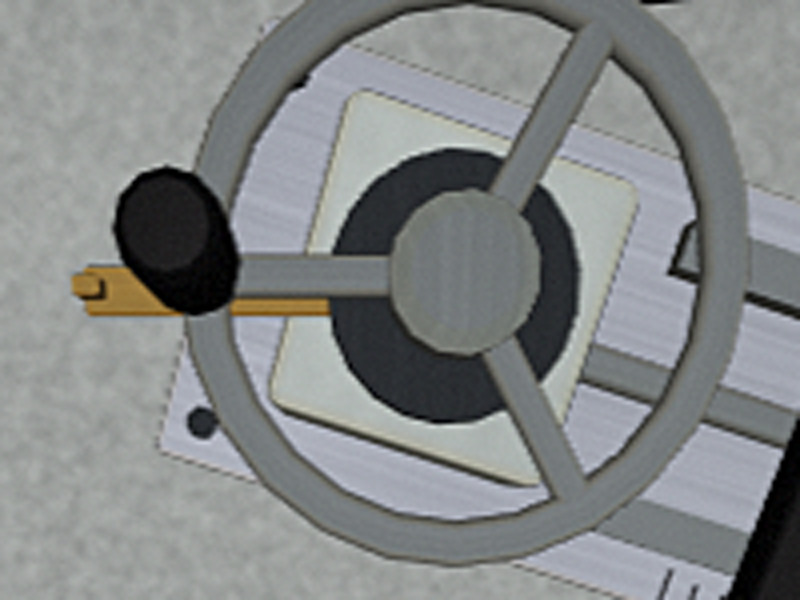

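View pics/w1f.png

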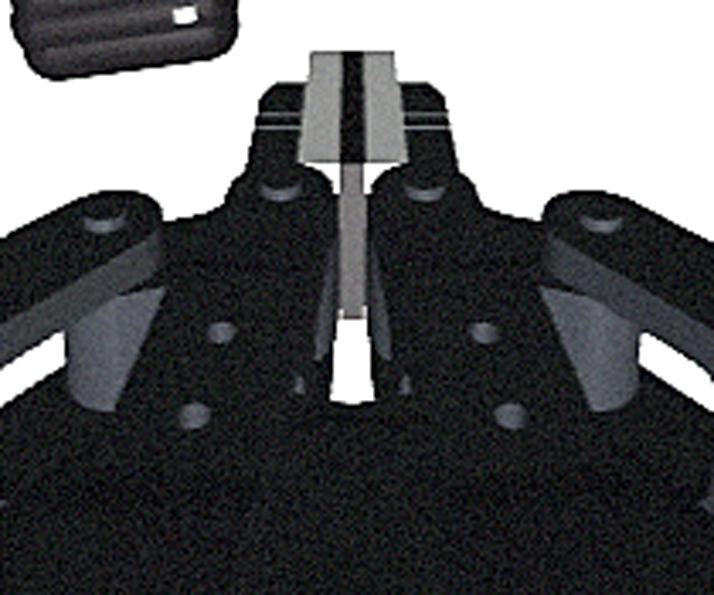

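```bash
python3 - <<'E'
from h import *
import pickle
w=pickle.load(open("w1.pkl","rb"))
for off in ((0,0),(4,2)):
  f=lambda u,v,z: ray(w,(u-off[0],v-off[1]),z)
  hub=f(356.5,67.8,.107); ht=f(280.5,54.5,.161); pt=f(262.5,70.5,.085)
  for n,q in (("hub",hub),("htop",ht),("ptr",pt)): d=q-hub; print(n,q,np.hypot(*d[:2]),np.rad2deg(np.arctan2(-d[1],-d[0])))
E
```

```text
hub [ 0.5688 -0.0481  0.107 ] 0.0 -180.0
htop [ 0.5044 -0.0603  0.161 ] 0.06554485880979773 10.756754436372768
ptr [ 0.4759 -0.0671  0.085 ] 0.09484086738720575 11.570428809559095
hub [ 0.5646 -0.0471  0.107 ] 0.0 -180.0
htop [ 0.5011 -0.0595  0.161 ] 0.06470717308152148 11.046256572319587
ptr [ 0.4716 -0.0661  0.085 ] 0.09496044183259306 11.489020520391373
```

Request:
{"fn": "move_arm", "kwargs": {"increments": [[0, 0, 0, -0.008, 0.01, 0.0165, 1], [0, 0, 0, -0.016, 0.03, 0.033, 1], [0, 0, 0, -0.024, 0.055, 0.05, 1], [0, 0, 0, -0.0323, 0.08, 0.0663, 1], [0, 0, 0, -0.0323, 0.11, 0.0663, 1], [0, 0, 0, -0.0323, 0.13, 0.0663, 1], [0, 0, 0, -0.0323, 0.14, 0.0663, 1], [0, 0, 0, -0.0323, 0.14, 0.0663, 1]]}}

```text
clock: 3.18
ee_pos: [0.5142, -0.1136, 0.1297]
tool_rot: [[0.979, -0.001, -0.204], [0.204, 0.0, 0.979], [-0.001, -1.0, 0.0]]
contact_force: [0.1, -0.1, 1.5]
grip_width: 0.0001
```

```bash
python3 - <<'E'
from h import *
import pickle
r=snap("wrist","w2"); r=snap("scene","s2",(160,120,360,290),4)
o=env.get_obs(); print(o["q"],o["ee_pos"],o["tool_rot"],o["contact_force"])
E
```

```text
[-0.2745  0.4427  1.9743 -0.      0.7238 -0.4801] [ 0.515  -0.1135  0.1306] [[ 0.9789  0.0007 -0.2042]
 [ 0.2042 -0.0002  0.9789]
 [ 0.0007 -1.     -0.0004]] [ 0.5801 -0.6109  0.5545]
```

View pics/w2.png

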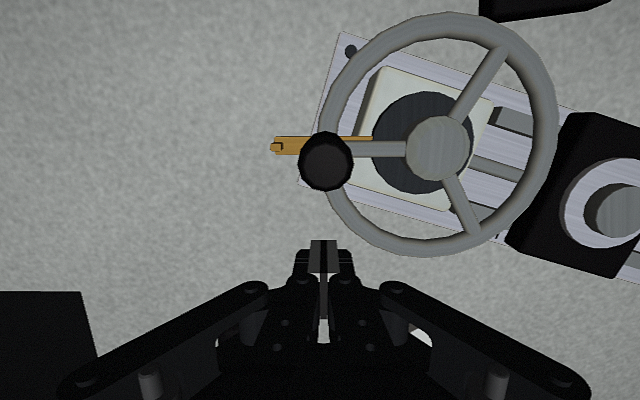

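View pics/s2.png

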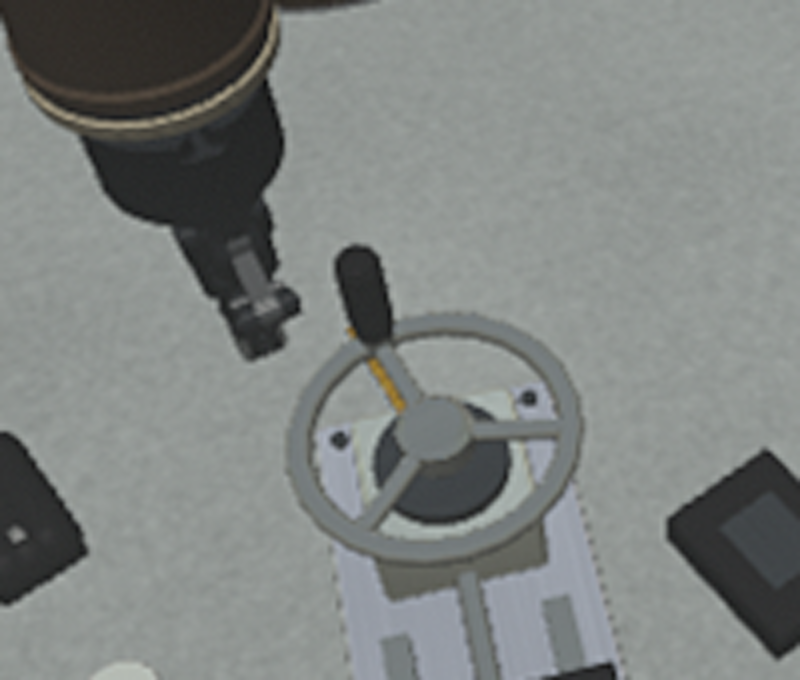

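The wrist view shows the fingers at column 323, lined up with the handle (326,160). I'll approach to a touch.

Request:
{"fn": "move_arm", "kwargs": {"increments": [[0, 0, 0, 0, 0, 0.01, 1], [0, 0, 0, 0, 0, 0.018, 1], [0, 0, 0, 0, 0, 0.024, 1], [0, 0, 0, 0, 0, 0.026, 1], [0, 0, 0, 0, 0, 0.026, 1]]}}

```text
clock: 3.9
ee_pos: [0.5094, -0.0875, 0.13]
tool_rot: [[0.979, 0.0, -0.205], [0.205, -0.0, 0.979], [0.0, -1.0, -0.0]]
contact_force: [0.2, -0.7, -0.3]
grip_width: 0.0003
```

Request:
{"fn": "move_arm", "kwargs": {"increments": [[0, 0, 0, 0, 0, 0.001, 1], [0, 0, 0, 0, 0, 0.001, 1]]}}

```text
clock: 4.15
ee_pos: [0.5091, -0.0868, 0.1299]
tool_rot: [[0.979, -0.0, -0.205], [0.205, 0.0, 0.979], [-0.0, -1.0, 0.0]]
contact_force: [-0.1, -0.4, -0.4]
grip_width: 0.0002
```

Request:
{"fn": "move_arm", "kwargs": {"increments": [[0, 0, 0, 0, 0, 0.001, 1], [0, 0, 0, 0, 0, 0.001, 1]]}}

```text
clock: 4.4
ee_pos: [0.5089, -0.0857, 0.13]
tool_rot: [[0.979, -0.0, -0.205], [0.205, 0.0, 0.979], [-0.0, -1.0, 0.0]]
contact_force: [-0.2, 0.3, -0.7]
grip_width: 0.0002
```

Request:
{"fn": "move_arm", "kwargs": {"increments": [[0, 0, 0, 0, 0, 0.001, 1], [0, 0, 0, 0, 0, 0.001, 1]]}}

```text
clock: 4.65
ee_pos: [0.5087, -0.0847, 0.13]
tool_rot: [[0.979, -0.0, -0.205], [0.205, 0.0, 0.979], [-0.0, -1.0, 0.0]]
contact_force: [-0.1, -1.7, 0.2]
grip_width: 0.0002
```

```bash
python3 - <<'E'
from h import *
r=snap("wrist","w3",(220,0,560,280),2.3)
for i in range(3):
  o=env.get_obs(); print(o["ee_pos"],o["contact_force"])
E
```

```text
[ 0.5087 -0.0847  0.13  ] [-0.24    0.7543 -0.7986]
[ 0.5087 -0.0847  0.13  ] [-0.24    0.7543 -0.7986]
[ 0.5087 -0.0847  0.13  ] [-0.24    0.7543 -0.7986]
```

View pics/w3.png

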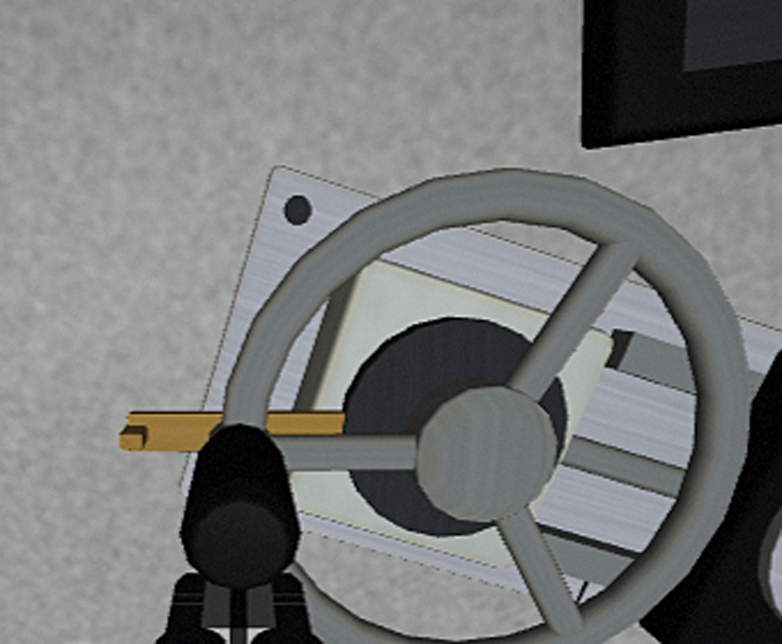

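The picture shows the handle at crop (240,545) almost touching the fingertips. I'll continue in 0.5 mm steps.

Request:
{"fn": "move_arm", "kwargs": {"increments": [[0, 0, 0, 0, 0, 0.0005, 1], [0, 0, 0, 0, 0, 0.0005, 1]]}}

```text
clock: 4.95
ee_pos: [0.5086, -0.0842, 0.13]
tool_rot: [[0.979, -0.0, -0.205], [0.205, 0.0, 0.979], [-0.0, -1.0, 0.0]]
contact_force: [-0.6, -1.1, -0.4]
grip_width: -0.0003
```

Request:
{"fn": "move_arm", "kwargs": {"increments": [[0, 0, 0, 0, 0, 0.0005, 1], [0, 0, 0, 0, 0, 0.0005, 1]]}}

```text
clock: 5.2
ee_pos: [0.5085, -0.0837, 0.13]
tool_rot: [[0.979, 0.0, -0.205], [0.205, 0.0, 0.979], [0.0, -1.0, 0.0]]
contact_force: [-0.2, -0.6, -0.3]
grip_width: -0.0
```

Request:
{"fn": "move_arm", "kwargs": {"increments": [[0, 0, 0, 0, 0, 0.0005, 1], [0, 0, 0, 0, 0, 0.0005, 1]]}}

```text
clock: 5.45
ee_pos: [0.5084, -0.0833, 0.13]
tool_rot: [[0.979, -0.0, -0.205], [0.205, 0.0, 0.979], [0.0, -1.0, 0.0]]
contact_force: [0.2, -0.0, -0.2]
grip_width: 0.0
```

Request:
{"fn": "move_arm", "kwargs": {"increments": [[0, 0, 0, 0, 0, 0.0005, 1], [0, 0, 0, 0, 0, 0.0005, 1]]}}

```text
clock: 5.7
ee_pos: [0.5084, -0.0829, 0.13]
tool_rot: [[0.979, 0.0, -0.205], [0.205, -0.0, 0.979], [0.0, -1.0, -0.0]]
contact_force: [0.7, -2.0, -0.6]
grip_width: -0.0
```

Request:
{"fn": "move_arm", "kwargs": {"increments": [[0, 0, 0, 0, 0, 0.0005, 1], [0, 0, 0, 0, 0, 0.0005, 1]]}}

```text
clock: 5.95
ee_pos: [0.5083, -0.0823, 0.13]
tool_rot: [[0.979, 0.0, -0.205], [0.205, -0.0, 0.979], [0.0, -1.0, -0.0]]
contact_force: [1.2, -2.6, -1.0]
grip_width: 0.0
```

Request:
{"fn": "move_arm", "kwargs": {"increments": [[0, 0, 0, 0, 0, 0.0005, 1], [0, 0, 0, 0, 0, 0.0005, 1]]}}

```text
clock: 6.2
ee_pos: [0.5081, -0.0818, 0.13]
tool_rot: [[0.979, -0.0, -0.205], [0.205, 0.0, 0.979], [-0.0, -1.0, 0.0]]
contact_force: [-0.1, -2.8, 1.3]
grip_width: -0.0
```

Request:
{"fn": "move_arm", "kwargs": {"increments": [[0, 0, 0, 0, 0, 0.0005, 1], [0, 0, 0, 0, 0, 0.0005, 1]]}}

```text
clock: 6.45
ee_pos: [0.508, -0.0813, 0.13]
tool_rot: [[0.979, 0.0, -0.205], [0.205, 0.0, 0.979], [0.0, -1.0, 0.0]]
contact_force: [-0.2, -2.1, 0.3]
grip_width: -0.0002
```

Steady reaction of about 2.5 N means contact, which began at about TCP (0.5084, -0.0830). That matches the geometry: 22.5 mm behind the handle. Next I'll compute the circular pushing path with the tool orientation fixed.

```bash
cat >> h.py <<'E'
C=np.array([.568,-.048]); TH0=191.5; YAW=11.83
def rho(u,a=.0132,b=.011,r=.0115):
    s=np.linspace(0,.05,5001); P=np.abs(np.outer(s,u)); q=np.maximum(P-[a,b],0)
    d=np.hypot(*q.T); return s[np.argmax(d>=r)]
def T(phi):
    th=np.deg2rad(TH0-phi); H=C+.065*np.array([np.cos(th),np.sin(th)]); t=np.array([np.sin(th),-np.cos(th)])
    Rm=Rt(YAW); u=np.array([Rm[:2,0]@t,Rm[:2,2]@t]); return H-t*rho(u),H,t
def path(p1,n=8,step=6.0,z=.13):
    o=env.get_obs(); p0=o["ee_pos"]; print("at",p0,o["contact_force"],o["clock"])
    out=[]
    for k in range(n):
        c=T(p1+step*k)[0]; d=Rt(YAW).T@(np.r_[c,z]-p0)
        out.append([0,0,0,round(float(d[0]),4),round(float(d[1]),4),round(float(d[2]),4),1])
    print(str(out).replace("], [","],\n["))
E
python3 - <<'E'
from h import *
for f in (0,1.5,5): print(T(f)[0])
path(6)
E
```

```text
[ 0.5088 -0.083 ]
[ 0.5079 -0.0815]
[ 0.506  -0.0778]
at [ 0.508  -0.0813  0.13  ] [-0.1577 -2.0811  0.3487] 6.45
[[0, 0, 0, -0.0016, 0.0, 0.0049, 1],
[0, 0, 0, -0.0029, 0.0, 0.0117, 1],
[0, 0, 0, -0.0036, 0.0, 0.0182, 1],
[0, 0, 0, -0.0039, 0.0, 0.0246, 1],
[0, 0, 0, -0.0037, 0.0, 0.0306, 1],
[0, 0, 0, -0.0031, 0.0, 0.0367, 1],
[0, 0, 0, -0.0016, 0.0, 0.0431, 1],
[0, 0, 0, 0.0009, 0.0, 0.0498, 1]]
```

Request:
{"fn": "move_arm", "kwargs": {"increments": [[0, 0, 0, -0.0015, 0, 0.005, 1], [0, 0, 0, -0.003, 0, 0.0115, 1], [0, 0, 0, -0.0035, 0, 0.018, 1], [0, 0, 0, -0.004, 0, 0.0245, 1], [0, 0, 0, -0.0035, 0, 0.0305, 1], [0, 0, 0, -0.003, 0, 0.0365, 1], [0, 0, 0, -0.0015, 0, 0.043, 1], [0, 0, 0, 0.001, 0, 0.05, 1]]}}

```text
clock: 7.45
ee_pos: [0.4988, -0.0318, 0.13]
tool_rot: [[0.979, -0.0, -0.205], [0.205, -0.0, 0.979], [-0.0, -1.0, -0.0]]
contact_force: [-0.6, -4.3, -0.1]
grip_width: -0.0
```

```bash
python3 - <<'E'
from h import *
path(54)
r=snap("wrist","w4",(220,0,560,280),2.3)
E
```

```text
at [ 0.4988 -0.0318  0.13  ] [-0.611  -4.3383 -0.132 ] 7.45
[[0, 0, 0, 0.0033, -0.0, 0.0061, 1],
[0, 0, 0, 0.0079, -0.0, 0.0125, 1],
[0, 0, 0, 0.0136, -0.0, 0.0186, 1],
[0, 0, 0, 0.02, -0.0, 0.024, 1],
[0, 0, 0, 0.0266, -0.0, 0.0285, 1],
[0, 0, 0, 0.0333, -0.0, 0.0321, 1],
[0, 0, 0, 0.0401, -0.0, 0.0351, 1],
[0, 0, 0, 0.0469, -0.0, 0.0373, 1]]
```

View pics/w4.png

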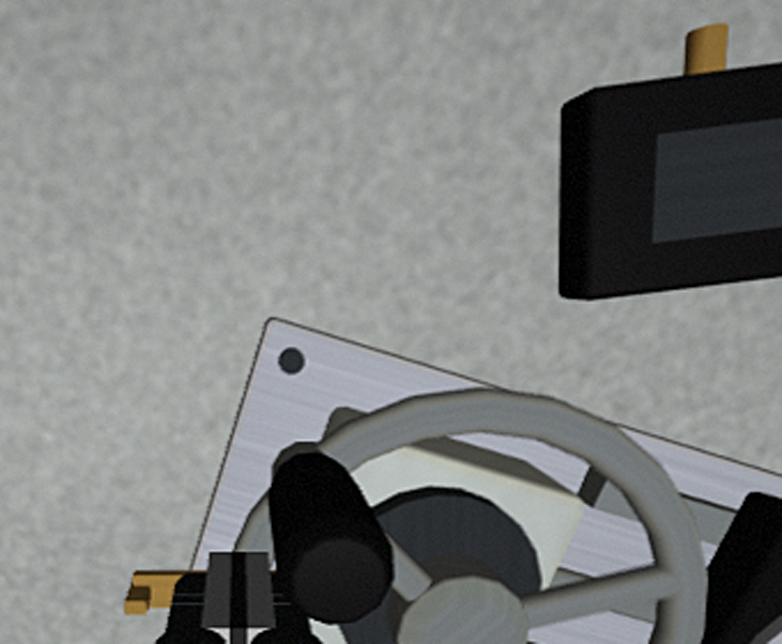

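The handle (crop 340,575) now sits on the fingers' front-right corner at about 48°, as planned. Continuing.

Request:
{"fn": "move_arm", "kwargs": {"increments": [[0, 0, 0, 0.0035, 0, 0.006, 1], [0, 0, 0, 0.008, 0, 0.0125, 1], [0, 0, 0, 0.0135, 0, 0.0185, 1], [0, 0, 0, 0.02, 0, 0.024, 1], [0, 0, 0, 0.0265, 0, 0.0285, 1], [0, 0, 0, 0.0335, 0, 0.032, 1], [0, 0, 0, 0.04, 0, 0.035, 1], [0, 0, 0, 0.047, 0, 0.0375, 1]]}}

```text
clock: 8.5
ee_pos: [0.5374, 0.0144, 0.1299]
tool_rot: [[0.979, -0.0, -0.205], [0.205, 0.0, 0.979], [-0.0, -1.0, 0.0]]
contact_force: [-3.1, -0.6, -0.6]
grip_width: -0.0001
```

```bash
python3 - <<'E'
from h import *
path(102)
r=snap("wrist","w5",(220,0,560,280),2.3)
E
```

```text
at [0.5374 0.0144 0.1299] [-3.0522 -0.624  -0.6461] 8.5
[[0, 0, 0, 0.0063, -0.0001, 0.0015, 1],
[0, 0, 0, 0.0129, -0.0001, 0.0025, 1],
[0, 0, 0, 0.0192, -0.0001, 0.003, 1],
[0, 0, 0, 0.0257, -0.0001, 0.0029, 1],
[0, 0, 0, 0.0326, -0.0001, 0.0019, 1],
[0, 0, 0, 0.0397, -0.0001, -0.0, 1],
[0, 0, 0, 0.0469, -0.0001, -0.0031, 1],
[0, 0, 0, 0.054, -0.0001, -0.0073, 1]]
```

View pics/w5.png

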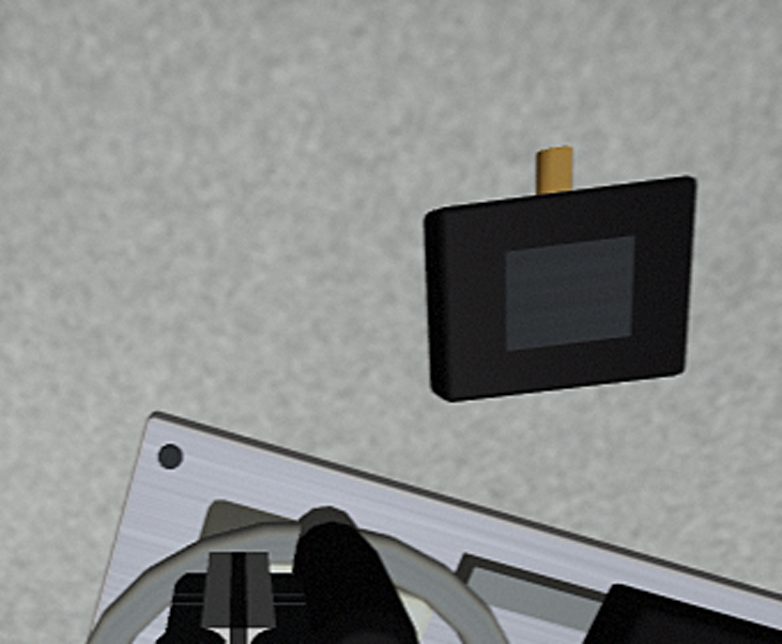

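The handle is beside the fingers' right flank as planned, and the reaction is about 3 N. Continuing.

Request:
{"fn": "move_arm", "kwargs": {"increments": [[0, 0, 0, 0.0065, 0, 0.0015, 1], [0, 0, 0, 0.013, 0, 0.0025, 1], [0, 0, 0, 0.019, 0, 0.003, 1], [0, 0, 0, 0.0255, 0, 0.003, 1], [0, 0, 0, 0.0325, 0, 0.002, 1], [0, 0, 0, 0.0395, 0, 0, 1], [0, 0, 0, 0.047, 0, -0.003, 1], [0, 0, 0, 0.054, 0, -0.0075, 1]]}}

```text
clock: 9.55
ee_pos: [0.592, 0.0177, 0.13]
tool_rot: [[0.979, -0.0, -0.205], [0.205, -0.0, 0.979], [-0.0, -1.0, -0.0]]
contact_force: [-3.1, 1.8, 1.4]
grip_width: 0.0002
```

```bash
python3 - <<'E'
from h import *
path(150)
r=snap("scene","s6",(160,120,360,290),4)
E
```

```text
at [0.592  0.0177 0.13  ] [-3.0623  1.8379  1.4324] 9.55
[[0, 0, 0, 0.0067, -0.0, -0.0047, 1],
[0, 0, 0, 0.0127, -0.0, -0.0108, 1],
[0, 0, 0, 0.0178, -0.0, -0.0172, 1],
[0, 0, 0, 0.022, -0.0, -0.0238, 1],
[0, 0, 0, 0.0255, -0.0, -0.0305, 1],
[0, 0, 0, 0.0282, -0.0, -0.0373, 1],
[0, 0, 0, 0.0301, -0.0, -0.0441, 1],
[0, 0, 0, 0.0315, -0.0, -0.0508, 1]]
```

View pics/s6.png

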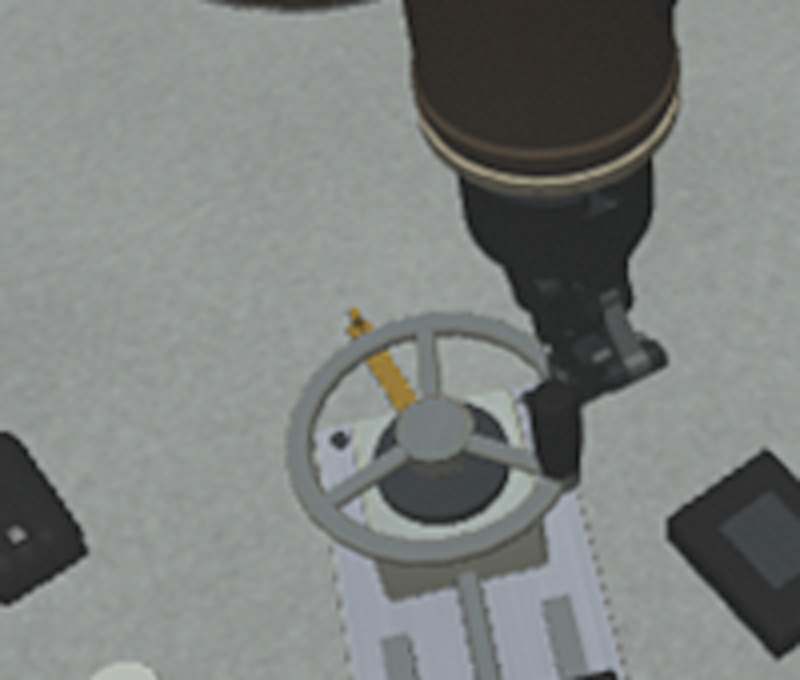

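The handle base is now at crop (560,475), nearly opposite the pointer, with the fingers behind it. Continuing.

Request:
{"fn": "move_arm", "kwargs": {"increments": [[0, 0, 0, 0.0065, 0, -0.0045, 1], [0, 0, 0, 0.0125, 0, -0.011, 1], [0, 0, 0, 0.018, 0, -0.017, 1], [0, 0, 0, 0.022, 0, -0.024, 1], [0, 0, 0, 0.0255, 0, -0.0305, 1], [0, 0, 0, 0.028, 0, -0.0375, 1], [0, 0, 0, 0.03, 0, -0.044, 1], [0, 0, 0, 0.0315, 0, -0.051, 1]]}}

```text
clock: 10.6
ee_pos: [0.6329, -0.026, 0.13]
tool_rot: [[0.979, 0.0, -0.205], [0.205, 0.0, 0.979], [0.0, -1.0, -0.0]]
contact_force: [-0.8, 4.6, 0.8]
grip_width: -0.0
```

```bash
python3 - <<'E'
from h import *
path(198)
r=snap("scene","s7",(160,120,360,290),4)
E
```

```text
at [ 0.6329 -0.026   0.13  ] [-0.8336  4.6265  0.7619] 10.6
[[0, 0, 0, 0.0011, 0.0, -0.0062, 1],
[0, 0, 0, 0.0014, 0.0, -0.0125, 1],
[0, 0, 0, 0.0012, 0.0, -0.0185, 1],
[0, 0, 0, 0.0006, 0.0, -0.0246, 1],
[0, 0, 0, -0.0009, 0.0, -0.0311, 1],
[0, 0, 0, -0.0034, 0.0, -0.0377, 1],
[0, 0, 0, -0.0069, 0.0, -0.0444, 1],
[0, 0, 0, -0.0115, 0.0, -0.0508, 1]]
```

View pics/s7.png

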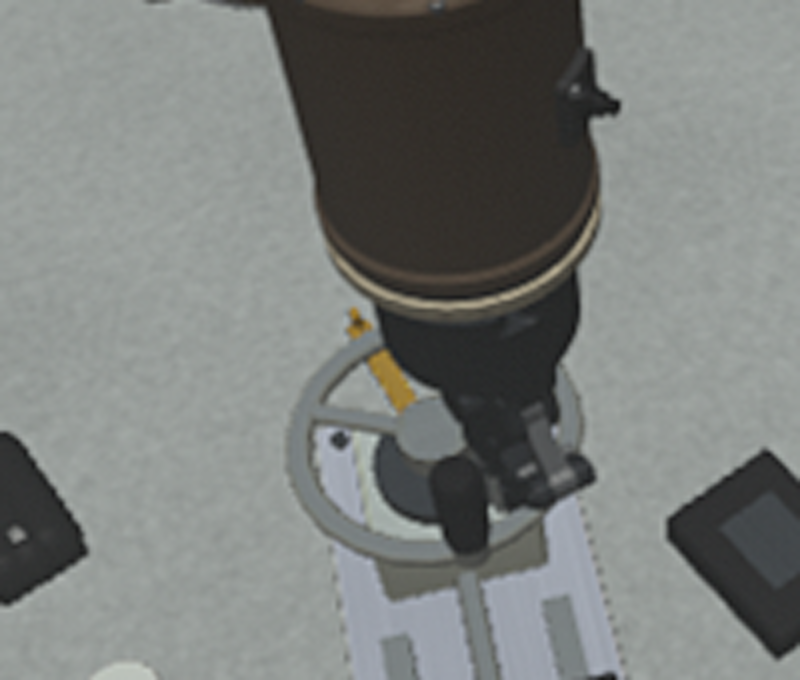

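The handle is at crop (460,500), the far side of the wheel, and the reaction is 4.6 N. Continuing.

Request:
{"fn": "move_arm", "kwargs": {"increments": [[0, 0, 0, 0.001, 0, -0.006, 1], [0, 0, 0, 0.0015, 0, -0.0125, 1], [0, 0, 0, 0.001, 0, -0.0185, 1], [0, 0, 0, 0.0005, 0, -0.0245, 1], [0, 0, 0, -0.001, 0, -0.031, 1], [0, 0, 0, -0.0035, 0, -0.0375, 1], [0, 0, 0, -0.007, 0, -0.0445, 1], [0, 0, 0, -0.0115, 0, -0.051, 1]]}}

```text
clock: 11.65
ee_pos: [0.632, -0.0785, 0.13]
tool_rot: [[0.979, 0.0, -0.205], [0.205, -0.0, 0.979], [0.0, -1.0, -0.0]]
contact_force: [2.1, 2.2, -0.7]
grip_width: -0.0
```

```bash
python3 - <<'E'
from h import *
path(246)
r=snap("scene","s8",(160,120,360,290),4)
E
```

```text
at [ 0.632  -0.0785  0.13  ] [ 2.0629  2.2484 -0.7236] 11.65
[[0, 0, 0, -0.0055, 0.0, -0.0057, 1],
[0, 0, 0, -0.0119, 0.0, -0.0111, 1],
[0, 0, 0, -0.0185, 0.0, -0.0156, 1],
[0, 0, 0, -0.0252, 0.0, -0.0193, 1],
[0, 0, 0, -0.032, 0.0, -0.0222, 1],
[0, 0, 0, -0.0388, 0.0, -0.0244, 1],
[0, 0, 0, -0.0455, 0.0, -0.0259, 1],
[0, 0, 0, -0.0521, 0.0, -0.0269, 1]]
```

View pics/s8.png

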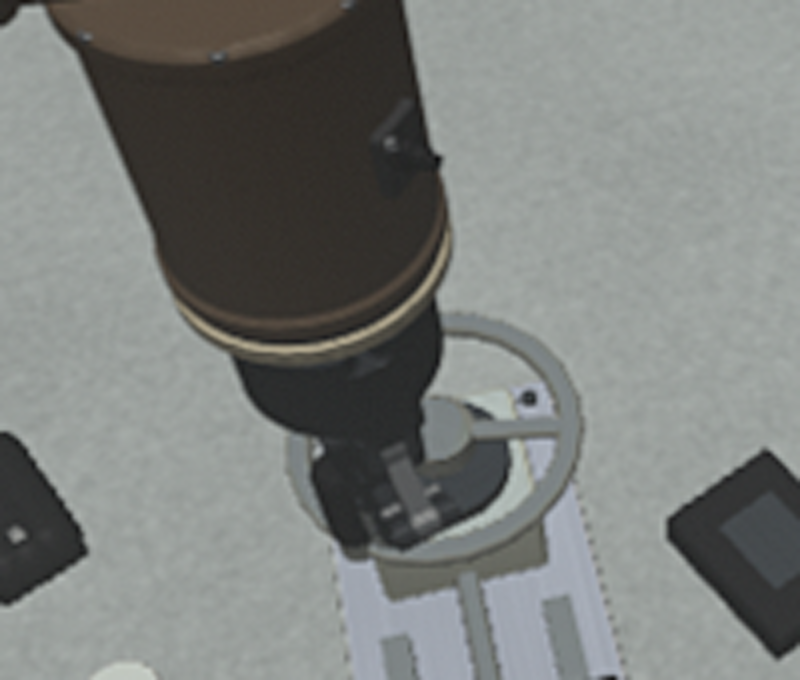

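The handle is at crop (345,510), about 240° round. Continuing.

Request:
{"fn": "move_arm", "kwargs": {"increments": [[0, 0, 0, -0.0055, 0, -0.0055, 1], [0, 0, 0, -0.012, 0, -0.011, 1], [0, 0, 0, -0.0185, 0, -0.0155, 1], [0, 0, 0, -0.025, 0, -0.0195, 1], [0, 0, 0, -0.032, 0, -0.022, 1], [0, 0, 0, -0.039, 0, -0.0245, 1], [0, 0, 0, -0.0455, 0, -0.026, 1], [0, 0, 0, -0.052, 0, -0.027, 1]]}}

```text
clock: 12.7
ee_pos: [0.5862, -0.1151, 0.13]
tool_rot: [[0.979, 0.0, -0.205], [0.205, -0.0, 0.979], [0.0, -1.0, -0.0]]
contact_force: [3.9, 0.5, -0.3]
grip_width: 0.0
```

```bash
python3 - <<'E'
from h import *
path(294)
r=snap("wrist","w9",(220,0,560,280),2.3)
E
```

```text
at [ 0.5862 -0.1151  0.13  ] [ 3.854   0.5355 -0.2583] 12.7
[[0, 0, 0, -0.0061, 0.0, -0.001, 1],
[0, 0, 0, -0.0126, 0.0, -0.0009, 1],
[0, 0, 0, -0.0195, 0.0, 0.0001, 1],
[0, 0, 0, -0.0266, 0.0, 0.002, 1],
[0, 0, 0, -0.0338, 0.0, 0.0051, 1],
[0, 0, 0, -0.0409, 0.0, 0.0093, 1],
[0, 0, 0, -0.0477, 0.0, 0.0147, 1],
[0, 0, 0, -0.0537, 0.0, 0.0208, 1]]
```

View pics/w9.png

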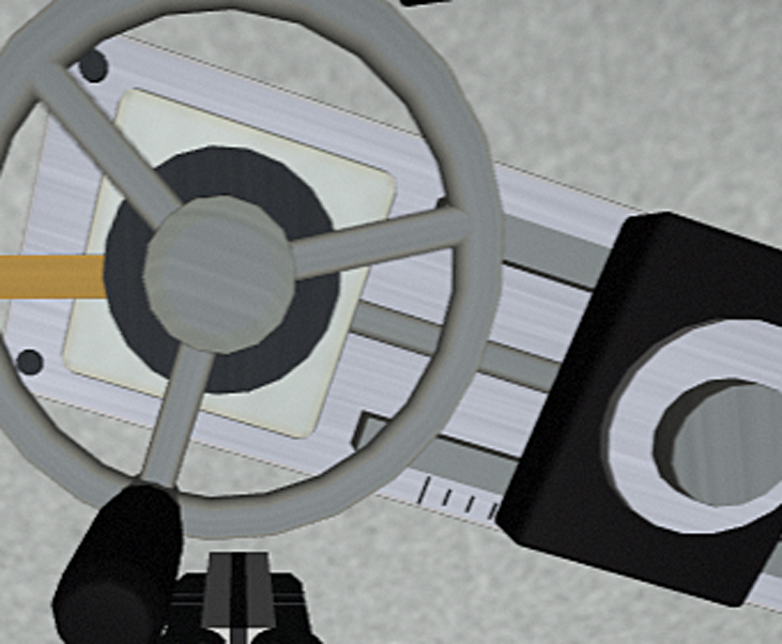

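The handle spoke points from the hub (220,275) to (160,480) in the crop, about 288° round, with the specimen still on its pad. The next stretch goes to about 336°.

Request:
{"fn": "move_arm", "kwargs": {"increments": [[0, 0, 0, -0.006, 0, -0.001, 1], [0, 0, 0, -0.0125, 0, -0.001, 1], [0, 0, 0, -0.0195, 0, 0, 1], [0, 0, 0, -0.0265, 0, 0.002, 1], [0, 0, 0, -0.034, 0, 0.005, 1], [0, 0, 0, -0.041, 0, 0.0095, 1], [0, 0, 0, -0.0475, 0, 0.0145, 1], [0, 0, 0, -0.0535, 0, 0.021, 1]]}}

```text
clock: 13.75
ee_pos: [0.5293, -0.1051, 0.13]
tool_rot: [[0.979, -0.0, -0.205], [0.205, -0.0, 0.979], [-0.0, -1.0, 0.0]]
contact_force: [2.7, -3.6, 0.4]
grip_width: -0.0
```

```bash
python3 - <<'E'
from h import *
path(340,6,4)
r=snap("wrist","w10",(220,0,560,280),2.3)
E
```

```text
at [ 0.5293 -0.1051  0.13  ] [ 2.7033 -3.6182  0.3955] 13.75
[[0, 0, 0, -0.0036, 0.0, 0.0035, 1],
[0, 0, 0, -0.0067, 0.0, 0.0079, 1],
[0, 0, 0, -0.0094, 0.0, 0.0123, 1],
[0, 0, 0, -0.0118, 0.0, 0.0167, 1],
[0, 0, 0, -0.0139, 0.0, 0.0213, 1],
[0, 0, 0, -0.0156, 0.0, 0.0258, 1]]
```

View pics/w10.png

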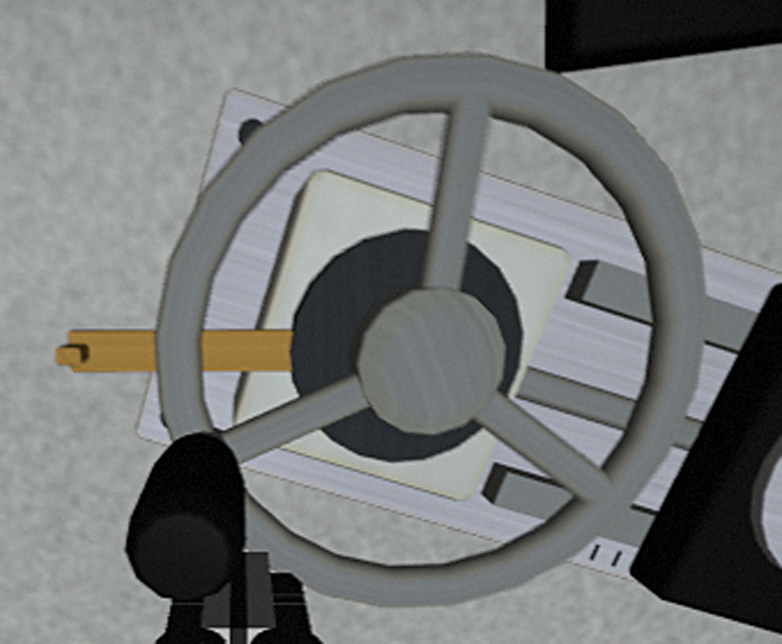

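The spoke is about 22° short of the pointer, which matches the planned 336°. Next stop is about 356°.

Request:
{"fn": "move_arm", "kwargs": {"increments": [[0, 0, 0, -0.0035, 0, 0.0035, 1], [0, 0, 0, -0.0065, 0, 0.008, 1], [0, 0, 0, -0.0095, 0, 0.0125, 1], [0, 0, 0, -0.012, 0, 0.0165, 1], [0, 0, 0, -0.014, 0, 0.0205, 1], [0, 0, 0, -0.014, 0, 0.0205, 1]]}}

```text
clock: 14.55
ee_pos: [0.5116, -0.0877, 0.1299]
tool_rot: [[0.979, -0.001, -0.205], [0.205, 0.0, 0.979], [-0.0, -1.0, 0.0]]
contact_force: [-0.5, -0.5, 0.7]
grip_width: 0.0
```

```bash
python3 - <<'E'
from h import *
path(356,5,1)
r=snap("wrist","w11",(220,0,560,280),2.3)
E
```

```text
at [ 0.5116 -0.0877  0.1299] [-0.4999 -0.4589  0.6623] 14.55
[[0, 0, 0, -0.0001, -0.0001, 0.0007, 1],
[0, 0, 0, -0.0005, -0.0001, 0.0018, 1],
[0, 0, 0, -0.0009, -0.0001, 0.0029, 1],
[0, 0, 0, -0.0014, -0.0001, 0.0041, 1],
[0, 0, 0, -0.0018, -0.0001, 0.0052, 1]]
```

View pics/w11.png

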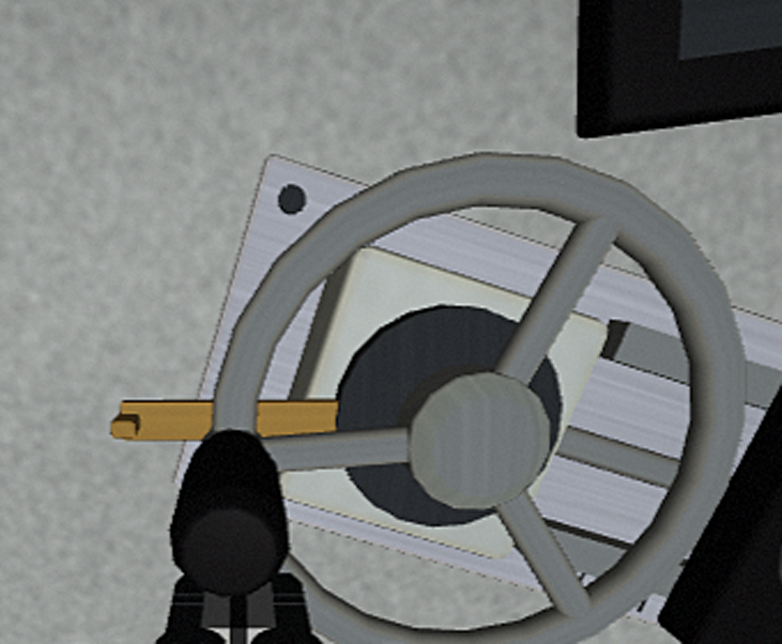

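About 5° remains. I'll finish at the initial contact pose, with small steps.

Request:
{"fn": "move_arm", "kwargs": {"increments": [[0, 0, 0, -0.0005, 0, 0.0015, 1], [0, 0, 0, -0.001, 0, 0.003, 1], [0, 0, 0, -0.0015, 0, 0.004, 1], [0, 0, 0, -0.002, 0, 0.005, 1], [0, 0, 0, -0.002, 0, 0.005, 1]]}}

```text
clock: 15.22
ee_pos: [0.5089, -0.0836, 0.13]
tool_rot: [[0.979, -0.0, -0.205], [0.205, 0.0, 0.979], [-0.0, -1.0, 0.0]]
contact_force: [-0.3, -2.3, -0.6]
grip_width: -0.0003
```

```bash
python3 - <<'E'
from h import *
r=snap("wrist","w12",(220,0,560,280),2.3)
o=env.get_obs(); print(o["ee_pos"],o["contact_force"],o["clock"])
E
```

```text
[ 0.5089 -0.0836  0.13  ] [ 0.5316 -1.5984 -0.0135] 15.275
```

View pics/w12.png

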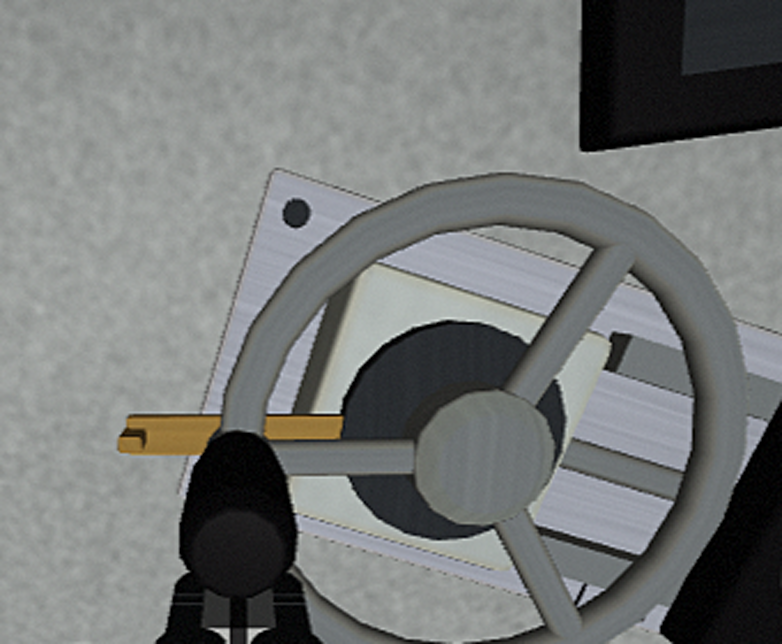

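This looks almost identical to the starting view w3. I'll back off along the same line to the earlier viewing pose and compare it with w1.

```bash
python3 - <<'E'
from h import *
o=env.get_obs(); print(Rt(YAW).T@(np.array([.5601,-.1706,.2699])-o["ee_pos"]), o["tool_rot"])
E
```

```text
[ 0.0322 -0.1399 -0.0956] [[ 0.9788 -0.0001 -0.2048]
 [ 0.2048  0.0001  0.9788]
 [-0.0001 -1.      0.0001]]
```

Request:
{"fn": "move_arm", "kwargs": {"increments": [[0, 0, 0, 0, 0, -0.01, 1], [0, 0, 0, 0, 0, -0.03, 1], [0, 0, 0, 0, -0.03, -0.04, 1], [0, 0, 0, 0.005, -0.06, -0.055, 1], [0, 0, 0, 0.015, -0.09, -0.07, 1], [0, 0, 0, 0.025, -0.12, -0.085, 1], [0, 0, 0, 0.0322, -0.1399, -0.0956, 1], [0, 0, 0, 0.0322, -0.1399, -0.0956, 1]]}}

```text
clock: 16.27
ee_pos: [0.5613, -0.1725, 0.2711]
tool_rot: [[0.979, 0.003, -0.204], [0.204, -0.001, 0.979], [0.002, -1.0, -0.002]]
contact_force: [-0.2, -0.3, -0.9]
grip_width: 0.0
```

```bash
python3 - <<'E'
from h import *
import pickle
r=snap("wrist","w13"); pickle.dump(r,open("w13.pkl","wb")); o=env.get_obs(); print(o["ee_pos"],o["contact_force"],o["clock"])
w=pickle.load(open("w1.pkl","rb"))
print(r["world_from_camera"]-w["world_from_camera"])
A=w["pixels"][:,:,::-1][0:150,240:440];B=r["pixels"][:,:,::-1][0:150,240:440]
cv2.imwrite("pics/cmp.png",cv2.resize(np.vstack([A,B]),None,fx=2,fy=2,interpolation=cv2.INTER_CUBIC))
# registration: background desk/base region, and handle region
g=lambda a: cv2.cvtColor(np.ascontiguousarray(a),cv2.COLOR_BGR2GRAY).astype(np.float32)
a=g(w["pixels"]);b=g(r["pixels"])
def sh(box):
    x0,y0,x1,y1=box; A=a[y0:y1,x0:x1];B=b[y0:y1,x0:x1]
    return cv2.phaseCorrelate(A,B,cv2.createHanningWindow((x1-x0,y1-y0),cv2.CV_32F))
print("block/hub",sh((315,30,400,120)),"handle",sh((258,30,312,84)),"mouse/jar",sh((210,190,390,245)))
for nm,im in (("w1",a),("w13",b)):
    m=(im<30).astype(np.uint8); m[:, :250]=0; m[:,312:]=0; m[100:]=0
    n,l,s,c=cv2.connectedComponentsWithStats(m); k=1+np.argmax(s[1:,4]); print(nm,s[k],c[k])
E
```

```text
[ 0.5601 -0.1717  0.2698] [ 0.568   0.4031 -0.4434] 16.325
[[ 0.001   0.005  -0.0008  0.0003]
 [-0.0046  0.0006  0.0015 -0.0027]
 [ 0.0019 -0.0016 -0.0005  0.0009]
 [ 0.      0.      0.      0.    ]]
block/hub ((-0.6772760812331029, -3.8331328431331357), 0.9326279437689133) handle ((-0.6401905982001992, -3.1710466855894133), 0.8656080066748935) mouse/jar ((-0.0302857352277357, -2.8712425664055488), 0.8701981215123777)
w1 [ 258   30   54   54 1913] [284.3455  58.7705]
w13 [ 258   30   54   54 1907] [284.0461  57.2444]
```

View pics/cmp.png

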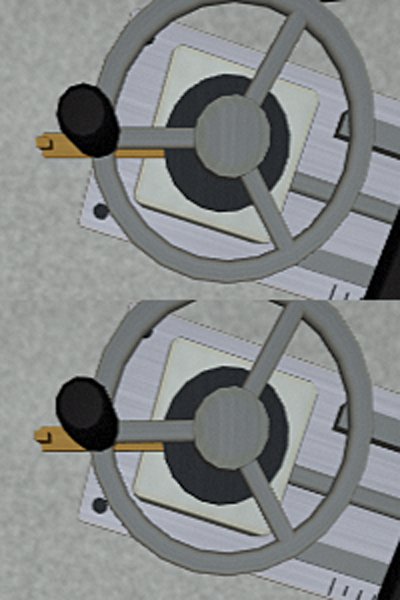

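That picture was taken while the arm was still settling, which shifted it by 3 to 4 px. I'll retake it settled, and take the top view too.

```bash
python3 - <<'E'
from h import *
import pickle
t=snap("top","t14"); s=snap("scene","s14"); r=snap("wrist","w14")
w=pickle.load(open("w1.pkl","rb"))
print(env.get_obs()["ee_pos"],(r["world_from_camera"]-w["world_from_camera"])[:3])
g=lambda a: cv2.cvtColor(np.ascontiguousarray(a),cv2.COLOR_BGR2GRAY).astype(np.float32)
def sh(a,b,box):
    x0,y0,x1,y1=box; return np.round(cv2.phaseCorrelate(a[y0:y1,x0:x1].copy(),b[y0:y1,x0:x1].copy(),cv2.createHanningWindow((x1-x0,y1-y0),cv2.CV_32F))[0],2)
a=g(w["pixels"]);b=g(r["pixels"])
print("hub",sh(a,b,(315,30,400,120)),"handle",sh(a,b,(258,30,312,84)),"ptr",sh(a,b,(250,60,275,85)),"mousejar",sh(a,b,(210,190,390,245)),"carr",sh(a,b,(420,50,540,180)))
for nm in ("top","scene"):
  A=g(cv2.imread(f"pics/{nm}0.png")); B=g((t if nm=="top" else s)["pixels"][:,:,::-1])
  bx={"top":dict(handle=(362,218,390,246),rim=(330,165,402,215),jar=(425,165,451,192),block=(275,145,325,200),carr=(340,108,402,162),mouse=(435,215,480,270)),"scene":dict(handle=(234,172,268,212),hub=(240,200,300,260),carr=(240,275,340,360),block=(320,225,390,290))}[nm]
  print(nm,{k:sh(A,B,v) for k,v in bx.items()})
E
```

```text
[ 0.5592 -0.1705  0.2688] [[ 0.0008  0.003   0.0031 -0.0012]
 [-0.0038  0.0009 -0.0002 -0.0012]
 [-0.002   0.0008  0.0002 -0.0012]]
hub [ 2.12 -1.03] handle [ 1.87 -0.26] ptr [1.44 0.12] mousejar [ 1.95 -0.17] carr [10.75  1.63]
top {'handle': array([0.27, 0.01]), 'rim': array([ 0.05, -0.04]), 'jar': array([0.3 , 0.36]), 'block': array([-0.16, -0.02]), 'carr': array([ 0.56, -4.18]), 'mouse': array([0.22, 0.54])}
scene {'handle': array([-0.35,  0.26]), 'hub': array([-0.02,  0.04]), 'carr': array([1.23, 5.41]), 'block': array([-0.05, -0.02])}
```

View pics/t14.png

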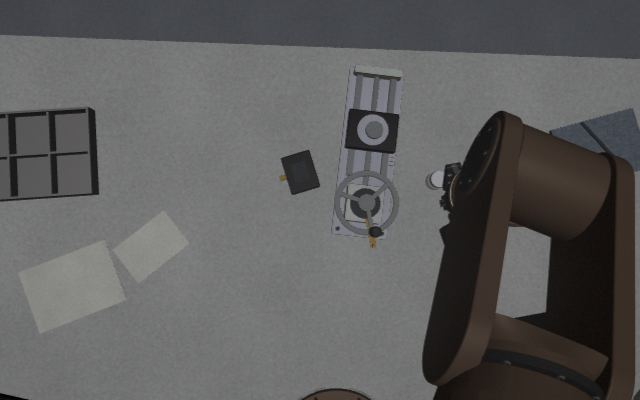

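View pics/w14.png

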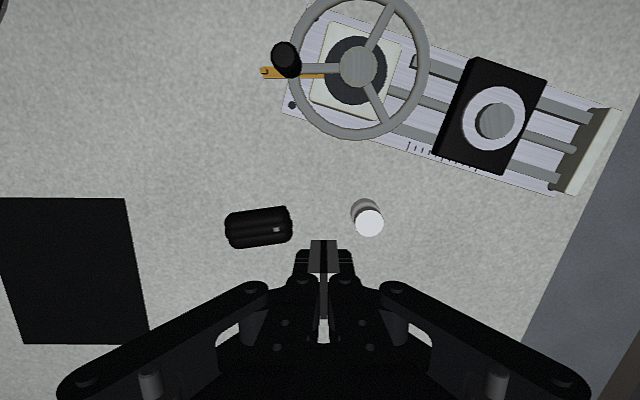

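All the checks agree. Against the starting pictures the handle is within 0.3 to 0.4 px, about 0.5 to 0.8° short of the full turn. The carriage has moved about 10 mm along the slide, and the block, jar and mouse show no real shift. The arm is clear and still, so I'll hand it in.

```bash
python3 - <<'E'
from h import *
print(env.get_obs()["dq"],env.get_obs()["contact_force"]); print(env.sign_off())
E
```

```text
[ 0.0051 -0.0001 -0.0025  0.0002  0.002   0.001 ] [ 0.1806  0.6276 -0.902 ]
the job is handed in; nothing more can be done
None
```

I pushed the handwheel one full turn clockwise by its handle, and the handle ended in line with the pointer to within about 1°. I used closed fingertips throughout, with forces of about 2–5 N in the readings after each move. Then I backed away the same way I came in and handed the job in at about 16.5 s.

- **Handle:** it sits within 0.3–0.4 px of its starting position in the top and scene pictures. That puts it about 0.5–0.8° short of the full turn, so I left it rather than nudge it again.
- **Carriage and specimen:** the carriage moved on by about 4 px in the top view, roughly 10 mm, and the specimen is still on its pad.
- **Loose things:** the block moved less than 0.2 px. The jar and mouse gave 0.3–0.5 px in the top view, where the arm partly hides them. In the wrist view they moved about as much as the small camera shift, so I take them as undisturbed.
- **Arm:** it finished clear of everything and at rest.

One check disagreed at first: a wrist picture was 3–4 px off because the arm was still settling. I retook it; the second one was also slightly off its old camera pose (about 2 px), but it fits the result.

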